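# Start up the ribbon press at its interlocked lever box

## Robot

A 6-joint arm with a two-finger parallel gripper is mounted at the origin on the work surface. World frame = base frame: x ahead of the robot, y to its left, z up, the work surface at z = 0. Lengths are in mm, angles in degrees, forces in N, time in s.
With the tool pointing down it reaches from about 300 to 850 mm from the base axis. Payload 4.2 kg.
Tool frame: the origin (TCP) lies between the finger pads; the fingertips stand 25 mm ahead of it and the grasp point (between the pads) lies 6 mm ahead of it; x points along the fingers, y is the direction in which the jaws open and shut, and the axes are right-handed (so a half turn about x gives the same grasp; the last joint's range is limited). The gripper opens to 91 mm and grips with 3 to 60 N. Pads are 32 mm wide; open, the fingers measure 118 mm over their backs; the gripper's body (76 mm by 178 mm) begins 60 mm behind the grasp point.
Start: joints at [-65.776, 18.312, 89.639, -0, 72.044, -1.146], TCP at [246.375, -519.557, 238.976] pointing down, gripper open.
Joint ranges: [-177.97, 177.97], [-48.28, 115.42], [12.27, 149.76], [-77.06, 257.06], [2.81, 150.46], [-146.56, 146.56]. Speed limits (degrees/s): [147.25, 147.25, 180, 180, 180, 180].

## Interface

Orientations are given as [roll, pitch, yaw] about the fixed x, y, z axes, in that order (R = Rz(yaw) Ry(pitch) Rx(roll)).
In Python, from workcell import env gives the robot as it stands.
- The arm moves only by the tool jog_arm, never from a script. Its argument "plan" is one flat list of numbers, 4 for each row, row after row: the shift along the tool's x, y, z in cm, then the turn about the tool's x in units of 6 degrees (1.0 is 6 degrees). In form: [tx, ty, tz, turn, tx, ty, tz, turn, ...]. A call has 1 to 12 rows; each row shifts and turns the commanded pose from where the row before left it, along the tool's axes as they then stand; what a row does not reach is not made up. A row lasts 1/12 s, in which the tool goes at most 41.7 mm and 7.16 degrees, less where a joint would pass 70% of its speed; a pose out of reach is approached as far as the arm can. A call with a gripper value outside its range is refused whole. "claw" is the finger opening in cm, from 0 to 9.12, set as the call begins (left out, the last holds). The fingers move at their own pace and stop on an object; "newtons" is the grip in N (left out, the last holds). Time passes only in rows, so rows that do not move let the fingers close. It gives the time, the measured TCP pose, the force and the opening at its end, in the units of the state.
- env.state(): the state, without advancing time (a new reading comes with each control period).
- env.grab_frame(name): name is "scene" or "side" or "wrist"; returns the picture (420x560x3 uint8, red, green, blue); there is no depth.
- env.calibration(name): a dict with "vertical_fov" (degrees; the focal length in pixels is half the picture's height over the tangent of half this angle, whatever the lens; pixels are square), "cx", "cy" (the principal point, pixels), "k1" (the pictures are not rectified: a ray, as slopes to the right and down, at radius r is drawn at 1 + k1 r^2 times it, then the intrinsics apply), "origin" and "orientation" of the camera in the world; the wrist camera has in their place "T_tool_cam" (4x4, takes a point from camera to tool coordinates, whose origin is the TCP and whose axes are the tool frame's). Camera axes: x right, y down, z forward; pixel columns grow to the right and rows downward; lengths in mm; the calibration is good to about 2 mm. A picture is of the moment at which its call begins: read the wrist's pose just before it. calibration takes no time and is no camera call.
- env.job_done(): hands the job in, once; it reports no verdict.
The state is a dict: "time_s": time; "qpos": joint angles; "qvel": joint speeds; "effort": joint torques, N m; "ee_pos": TCP position; "ee_rot": TCP orientation; "force": force on the tool from outside, world axes, zero at the start; "torque": the same for the moment, N m; "gripper_width": finger opening in mm.
Only numpy, scipy, OpenCV 4.12 (cv2) and the standard library are available. Lean on these libraries where they do the work, as an engineer would, in place of code of your own. Each camera call takes 0.05 s, during which the arm holds its last target.

## Task

Switch on the ribbon press: throw all three levers of its interlock box from OFF, leaning towards you, fully over to ON. The box lets the levers go only one after another in an order that is not marked, so feel gently for the one that is free, throw it fully home, and go on with the next; never force a lever that is barred or already at its stop (15 N at most), and leave the other things where they stand.

Things in the scene. Friction and masses are not known exactly. Their poses are not given: they have to be found in the camera images.
- lever_box: grey steel interlock box bolted to the table, 150 mm (x) by 260 mm (y), lid 85 mm above the table. Origin: centre of its underside; z up, x the way the levers are thrown, away from the robot (yaw within 0.3 rad), y along the row to the left. Three equal levers at y = +70, 0, -70 mm, pivots at x = 0, 80 mm above the table. The order in which they come free is hidden and differs each run.
- lever_left (a joint): the left lever (as the robot sees it), angle in rad: 0 = OFF, leaning 0.4 rad towards the robot; 0.8 = ON, at its stop, leaning 0.4 rad away. Starts at 0 to 0.03. A free lever drags with 2 to 4 N at the knob all along and stays where it is left; its inner slack ends with a light knock near 0.1 rad. No lever may be pushed or squeezed with more than 15 N, at the lock or at the ON stop.
- lever_middle (a joint): the middle lever (as the robot sees it), angle in rad: 0 = OFF, leaning 0.4 rad towards the robot; 0.8 = ON, at its stop, leaning 0.4 rad away. Starts at 0 to 0.03. A barred lever swings only to about 0.09 to 0.16 rad at 2 to 4 N , then stiffens by 2 to 3 N per mm at the knob; it comes free only when the lever that bars it is fully ON.
- lever_right (a joint): the right lever (as the robot sees it), angle in rad: 0 = OFF, leaning 0.4 rad towards the robot; 0.8 = ON, at its stop, leaning 0.4 rad away. Starts at 0 to 0.03. At the start one lever is free; with it fully ON a second comes free, and with that one fully ON the third. All three look and feel alike.
- knob_left (a point): centre of the black ball knob, 28 mm across, on the left lever, 105 mm from the pivot on an 11 mm round steel shaft. At OFF it stands 41 mm on the robot's side of the pivot (box -x) and 177 mm above the table, upright 185 mm above it, at ON 41 mm beyond the pivot at 177 mm.
- knob_middle (a point): centre of the black ball knob, 28 mm across, on the middle lever, 105 mm from the pivot on an 11 mm round steel shaft. At OFF it stands 41 mm on the robot's side of the pivot (box -x) and 177 mm above the table, upright 185 mm above it, at ON 41 mm beyond the pivot at 177 mm.
- knob_right (a point): centre of the black ball knob, 28 mm across, on the right lever, 105 mm from the pivot on an 11 mm round steel shaft. At OFF it stands 41 mm on the robot's side of the pivot (box -x) and 177 mm above the table, upright 185 mm above it, at ON 41 mm beyond the pivot at 177 mm.
- thread_cone: loose white thread cone, 62 mm across the foot, 100 mm tall, standing on the table about 75 mm from the left end of the lever box. Origin at the centre of its underside. A bystander.
- ribbon_reel: loose lilac ribbon reel with cardboard flanges, 70 mm across, 30 mm high, lying flat on the table near the right end of the lever box. Origin at the centre of its underside. A bystander.
- bobbin: loose small wooden bobbin, 24 mm across, 24 mm high, standing on the lid of the lever box, 45 to 60 mm beyond the row of pivots and midway between the middle lever and one of its neighbours. Origin at the centre of its underside. A bystander.
- mug: loose lilac mug, 82 mm across, 95 mm tall, on the table well to the left. Origin at the centre of its underside. A bystander.
- glue_gun: loose grey glue gun lying on its side on the table well to the right, about 180 mm long, 36 mm high. Origin on the table under the middle of its barrel. A bystander.
- thread_cone_b: second loose white thread cone, 62 mm across the foot, 100 mm tall, on the table well to the right. Origin at the centre of its underside. A bystander.
- offcut: loose wooden offcut 90 x 60 x 20 mm, flat on the table well to the left. Origin at the centre of its underside. A bystander.

How it is judged (in metres and radians):
On the way, in this order (a step that is already met when the one before it is completed fails the run):
1. one lever is fully ON (value of joint any of lever_left, lever_middle, lever_right above 0.72 rad), for 0.1 s.
2. two levers are fully ON ((value of joint each of lever_left, lever_middle above 0.72 rad or value of joint each of lever_left, lever_right above 0.72 rad or value of joint each of lever_middle, lever_right above 0.72 rad)), for 0.1 s.
3. all three levers are fully ON (value of joint each of lever_left, lever_middle, lever_right above 0.72 rad), for 0.1 s.
At the end, for the whole second after the job is handed in: all three levers stand over at ON (each past 0.72 of 0.80 rad) and at rest, let go (all of step 3 and velocity of joint each of lever_left, lever_middle, lever_right below 0.05 rad/s); the robot touches nothing.
It fails at once if the left lever is forced: pushed or squeezed with more than 25 N (contact force between lever_left and the fingers above 25 N or contact force between lever_left and the arm above 25 N).
It fails at once if the middle lever is forced: pushed or squeezed with more than 25 N (contact force between lever_middle and the fingers above 25 N or contact force between lever_middle and the arm above 25 N).
It fails at once if the right lever is forced: pushed or squeezed with more than 25 N (contact force between lever_right and the fingers above 25 N or contact force between lever_right and the arm above 25 N).
It fails at once if a bystander is moved by more than 20 mm (distance of any of thread_cone, ribbon_reel, bobbin, mug, glue_gun, thread_cone_b, offcut from where it was at the start of the episode above 0.02 m).
It also fails if it takes over 70 s, if anything falls off the work surface, if the arm or the gripper's body presses on something with over 40 N, if the wrist force passes 120 N, or if a joint passes its speed limit or range.

## Working session

There is one attempt and no reset: what is moved stays moved. The work goes in short steps, Python scripts to look and compute and a tool call to move; the robot and the scene stay as the last step left them, time stands still between calls to the robot, and variables do not carry over. Pictures are saved under pics/ and viewed, and the job is handed in when it is done.

Besides the shell and the picture viewer there is one more tool, called as name(argument=value, ...), one argument or row to a line, values as JSON. jog_arm: Moves the arm, as the interface text tells. Its arguments: {"type":"object","properties":{"plan":{"type":"array"},"claw":{"type":"number"},"newtons":{"type":"number"}},"required":["plan"]}

```bash
ls; mkdir -p pics
python3 - <<'E'
from workcell import env
import cv2
print(env.state())
for n in ["scene","side","wrist"]:
    print(n,env.calibration(n))
    cv2.imwrite(f"pics/{n}0.png",env.grab_frame(n)[:,:,::-1])
E
```

```text
pics
{'time_s': 0.0, 'qpos': array([-6.57757611e+01,  1.83505014e+01,  8.97053295e+01, -3.73768577e-04,
        7.20431270e+01, -1.14498320e+00]), 'qvel': array([ 0.00878622,  0.04166442,  0.07620066, -0.01498935, -0.02552094,
        0.01718805]), 'effort': array([-1.14808404e-04, -4.12463379e+01, -2.31975567e+01,  7.25722150e-02,
        4.55878582e-02, -1.36813055e-04]), 'ee_pos': array([ 246.18082087, -519.13500162,  238.13895655]), 'ee_rot': array([-90.93923216,  89.9010415 , 114.43010545]), 'force': array([ 0.34884641,  0.3678899 , -0.09237738]), 'torque': array([-0.00016906,  0.00770963, -0.03716292]), 'gripper_width': 91.34998925064673}
scene {'vertical_fov': 57.075489121564125, 'cx': 279.6419085735738, 'cy': 200.24893184089504, 'k1': -0.04506533169561153, 'origin': array([1182.75063111, -165.64986521,  878.56116507]), 'orientation': array([-137.27475557,   -1.05077643,   76.43489381])}
side {'vertical_fov': 50.624920757075266, 'cx': 282.61004702146556, 'cy': 208.23119867453698, 'k1': -0.019135267139986534, 'origin': array([399.76207041, 795.12024783, 999.47386778]), 'orientation': array([-137.63890825,   -0.5082034 , -169.82732503])}
wrist {'vertical_fov': 61.46864732020719, 'cx': 282.364508470337, 'cy': 210.15585801820174, 'k1': -0.03715934433000819, 'T_tool_cam': array([[ 1.15622610e-03, -2.56596160e-01,  9.66518015e-01,
        -1.45832554e+02],
       [ 9.99999327e-01,  3.91308320e-04, -1.09239258e-03,
         9.67309295e-02],
       [-9.79027996e-05,  9.66518628e-01,  2.56596440e-01,
        -7.13992593e+01],
       [ 0.00000000e+00,  0.00000000e+00,  0.00000000e+00,
         1.00000000e+00]])}
```

View pics/scene0.png

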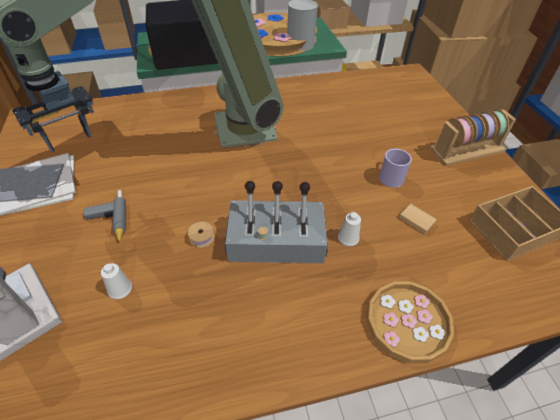

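View pics/side0.png

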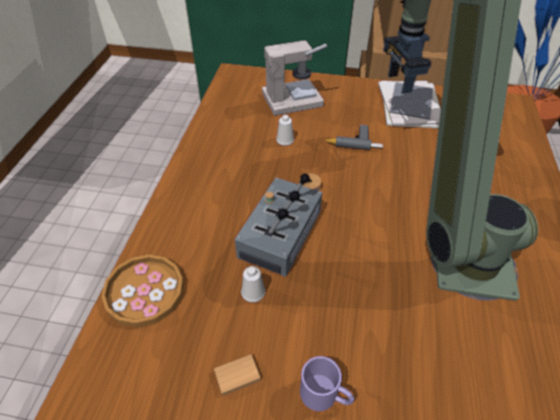

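View pics/wrist0.png

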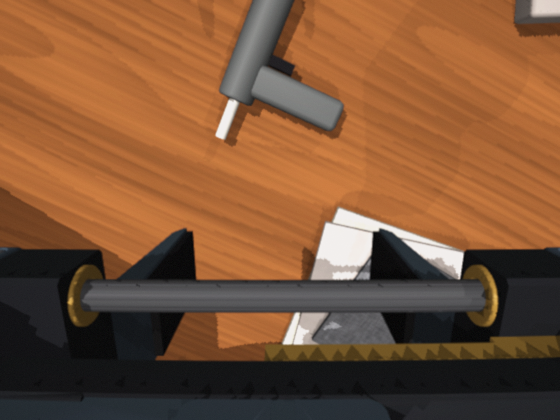

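The scene view shows the box with knobs at about (250,187) right, (277,187) middle and (305,187) left, and the bobbin at (263,232) between right and middle. The side view shows knobs near (305,179), (294,196) and (283,213). I'll zoom in to refine these.

```bash
cat > h.py <<'E'
import numpy as np,cv2
from scipy.spatial.transform import Rotation as R
from workcell import env
def cam(n):
    c=env.calibration(n); f=210/np.tan(np.radians(c['vertical_fov']/2))
    return c,f
def ray(n,u,v):
    c,f=cam(n); d=np.array([(u-c['cx'])/f,(v-c['cy'])/f]); s=d.copy()
    for _ in range(20): s=d/(1+c['k1']*(s@s))
    M=R.from_euler('xyz',c['orientation'],degrees=True).as_matrix()
    return np.array(c['origin']),M@np.array([s[0],s[1],1])
def atz(n,u,v,z):
    o,d=ray(n,u,v); return o+d*(z-o[2])/d[2]
def tri(a,b):
    o1,d1=ray(*a);o2,d2=ray(*b); d1/=np.linalg.norm(d1);d2/=np.linalg.norm(d2)
    t=np.linalg.lstsq(np.c_[d1,-d2],o2-o1,rcond=None)[0]
    p=o1+t[0]*d1;q=o2+t[1]*d2
    return (p+q)/2,np.linalg.norm(p-q)
def proj(n,P):
    c,f=cam(n);M=R.from_euler('xyz',c['orientation'],degrees=True).as_matrix()
    x=M.T@(np.array(P)-c['origin']);s=x[:2]/x[2];s=s*(1+c['k1']*(s@s));return f*s+[c['cx'],c['cy']]
E
python3 - <<'E'
import cv2
a=cv2.imread('pics/scene0.png')[170:270,210:370];cv2.imwrite('pics/sc_z.png',cv2.resize(a,None,fx=5,fy=5,interpolation=cv2.INTER_CUBIC))
a=cv2.imread('pics/side0.png')[165:285,220:340];cv2.imwrite('pics/si_z.png',cv2.resize(a,None,fx=5,fy=5,interpolation=cv2.INTER_CUBIC))
E
```

```text
(no output)
```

View pics/sc_z.png

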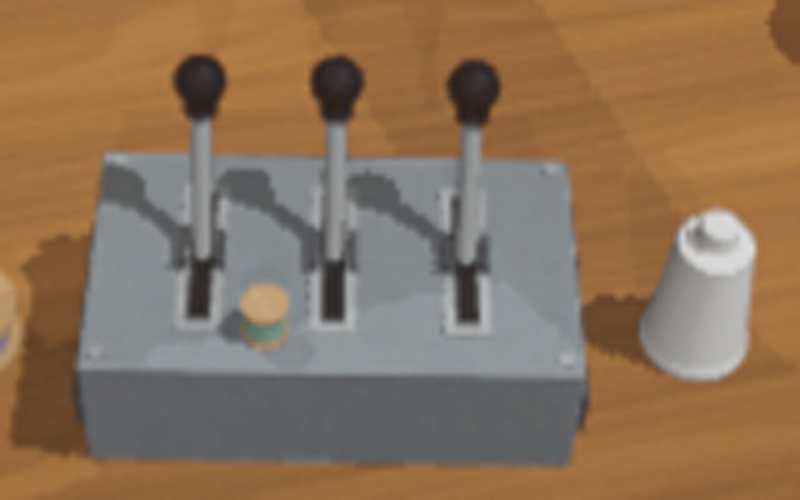

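View pics/si_z.png

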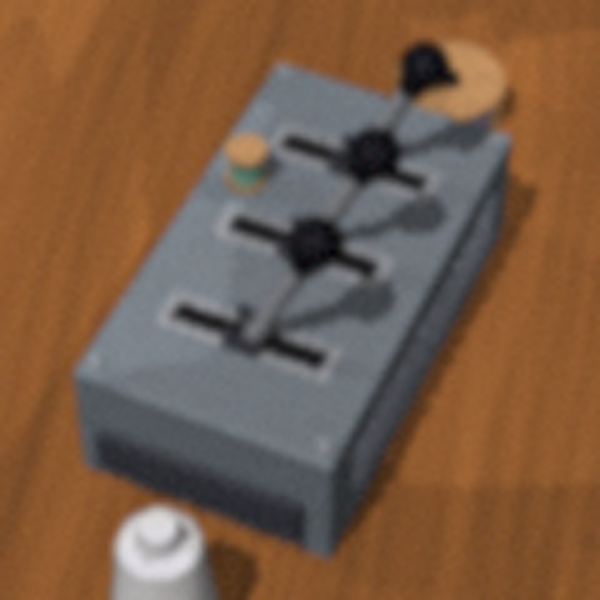

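Run:
```python
from h import *
S={'L':(304.6,187.3),'M':(277.4,186.7),'R':(250,186)}
T={'L':(282.8,213.5),'M':(294.4,195.5),'R':(305,178.5)}
P={}
for k in S:
    p,e=tri(('scene',*S[k]),('side',*T[k])); P[k]=p
    print(k,p.round(1),round(e,1),'z177:',atz('scene',*S[k],177).round(1),atz('side',*T[k],177).round(1))
# lid corners scene zoom
zc={'NR':(105,153),'NL':(567,163),'FR':(82,367),'FL':(583,377)}
Q={k:atz('scene',u/5+210-.4,v/5+170-.4,85)for k,(u,v) in zc.items()}
for k in Q:print(k,Q[k].round(1))
sc={'FR':(280,62),'NR':(512,140),'FL':(77,373),'NL':(335,468)}
for k,(u,v) in sc.items():print('side',k,atz('side',u/5+220-.4,v/5+165-.4,85).round(1))
print('bobbin',atz('scene',264/5+210,300/5+170,109))
print('cone top',atz('scene',715/5+210,228/5+170,100))
```

```text
L [522.5  72.  174.7] 2.3 z177: [525.9  71.7 177. ] [521.5  72.9 177. ]
M [504.2   4.5 173.8] 2.5 z177: [508.7   4.3 177. ] [503.    6.3 177. ]
R [486.3 -63.6 173.5] 2.4 z177: [491.1 -63.5 177. ] [485.2 -61.3 177. ]
NR [ 443.5 -113.2   85. ]
NL [507.2 137.   85. ]
FR [ 587.3 -146.8   85. ]
FL [649.6  99.5  85. ]
side FR [ 581.8 -147.2   85. ]
side NR [ 438.2 -108.1   85. ]
side FL [642.2 103.9  85. ]
side NL [498.9 139.3  85. ]
bobbin [585.36736174 -50.85424137 109.        ]
cone top [583.72400731 194.6635956  100.        ]
```

```bash
cat >> h.py <<'E'
YAW=-14.9
BX=np.array([np.cos(np.radians(YAW)),np.sin(np.radians(YAW)),0]);BY=np.array([-BX[1],BX[0],0])
C=np.array([544.,-5,0])
def st():
    s=env.state();M=R.from_euler('xyz',s['ee_rot'],degrees=True).as_matrix()
    p=s['ee_pos'];d=p-C
    print('t',round(s['time_s'],2),'pos',p.round(1),'box',(d@BX).round(1),(d@BY).round(1),'F box',(s['force']@BX).round(1),(s['force']@BY).round(1),s['force'][2].round(1),'w',s['gripper_width'].round(1),'q',s['qpos'].round(1))
    return s,M
def goto(bx,by,z):
    s,M=st();t=C+BX*bx+BY*by;t[2]=z
    print('target',t.round(1),'tool shift cm',(M.T@(t-s['ee_pos'])/10).round(2))
    print('tool y,z in box',[(float((M[:,i]@BX).round(3)),float((M[:,i]@BY).round(3)),float(M[2,i].round(3))) for i in (0,1,2)])
E
python3 - <<'E'
from h import *
goto(-100,-70,239)
s,M=st()
print(M.round(3))
for k in(M[:,2],-M[:,2],M[:,1],-M[:,1]):print(np.degrees(np.arctan2(k[1],k[0])))
E
```

```text
Traceback (most recent call last):
  File "h.py", line 31, in goto
    s,M=st();t=C+BX*bx+BY*by;t[2]=z
        ~~^^
  File "h.py", line 28, in st
    print('t',round(s['time_s'],2),'pos',p.round(1),'box',(d@BX).round(1),(d@BY).round(1),'F box',(s['force']@BX).round(1),(s['force']@BY).round(1),s['force'][2].round(1),'w',s['gripper_width'].round(1),'q',s['qpos'].round(1))
                                                                                                                                                                               ^^^^^^^^^^^^^^^^^^^^^^^^
AttributeError: 'float' object has no attribute 'round'
```

```bash
sed -i "s/s\['gripper_width'\].round(1)/round(float(s['gripper_width']),1)/" h.py
python3 - <<'E'
from h import *
goto(-100,-70,239)
s,M=st()
print(M.round(3))
for k in(M[:,2],-M[:,2],M[:,1],-M[:,1]):print(np.degrees(np.arctan2(k[1],k[0])))
E
```

```text
t 0.15 pos [ 246.2 -519.2  238.3] box -155.5 -573.5 F box -0.1 -0.5 -0.2 w 91.3 q [-65.8  18.3  89.7  -0.   72.   -1.1]
target [429.4 -46.9 239. ] tool shift cm [-2.000e-02 -3.483e+01 -3.678e+01]
tool y,z in box [(-0.001, 0.001, -1.0), (0.646, -0.763, -0.001), (-0.763, -0.646, -0.0)]
t 0.15 pos [ 246.2 -519.2  238.3] box -155.5 -573.5 F box -0.1 -0.5 -0.2 w 91.3 q [-65.8  18.3  89.7  -0.   72.   -1.1]
[[-0.001  0.428 -0.904]
 [ 0.001 -0.904 -0.428]
 [-1.    -0.001 -0.   ]]
-154.62995846183415
25.37004153816584
-64.62995805786227
115.37004194213773
```

jog_arm(
  plan=[0,0,0,1,0,0,0,1,0,0,0,1,0,0,0,1,0,0,0,1,0,0,0,1,0,0,0,0.7,0,-2,0,0,0,-3,0,0,0,-3,0,0,0,-3,0,0,0,-3,0,0],
  claw=0,
  newtons=20,
)

```text
time_s: 1.15
ee_pos: [282.1, -382.7, 238.6]
ee_rot: [-49.4, 90.0, 115.7]
force: [0.5, -0.5, -0.4]
gripper_width: 13.9
```

```bash
python3 -c "
from h import *
goto(-100,-70,239)"
```

```text
t 1.15 pos [ 282.1 -382.7  238.6] box -155.9 -432.4 F box 0.6 -0.4 -0.4 w 13.9 q [-55.    9.4 101.9   0.   68.7  49.9]
target [429.4 -46.9 239. ] tool shift cm [-2.000e-02 -3.623e+01 -5.610e+00]
tool y,z in box [(-0.0, 0.001, -1.0), (0.001, -1.0, -0.001), (-1.0, -0.001, 0.0)]
```

jog_arm(
  plan=[0,-3.4,-0.5,0,0,-3.4,-0.5,0,0,-3.4,-0.5,0,0,-3.4,-0.5,0,0,-3.4,-0.5,0,0,-3.4,-0.5,0,0,-3.4,-0.5,0,0,-3.4,-0.5,0,0,-3.4,-0.5,0,0,-3,-0.5,0,0,-1.5,0,0,0,0,0,0],
)

```text
time_s: 2.15
ee_pos: [420.9, -55.2, 238.7]
ee_rot: [-68.1, 89.9, 97.3]
force: [0.2, 0.4, -0.1]
gripper_width: 0.3
```

Run:
```python
from h import *
goto(-90,-70,192)
cv2.imwrite('pics/w1.png',env.grab_frame('wrist')[:,:,::-1])
```

```text
t 2.15 pos [420.9 -55.2 238.7] box -106.0 -80.2 F box 0.1 0.4 -0.1 w 0.3 q [-9.100e+00  4.600e+00  1.075e+02  1.000e-01  6.780e+01  9.550e+01]
target [439.  -49.5 192. ] tool shift cm [ 4.68 -1.   -1.61]
tool y,z in box [(-0.0, 0.001, -1.0), (0.005, -1.0, -0.001), (-1.0, -0.005, 0.0)]
```

View pics/w1.png

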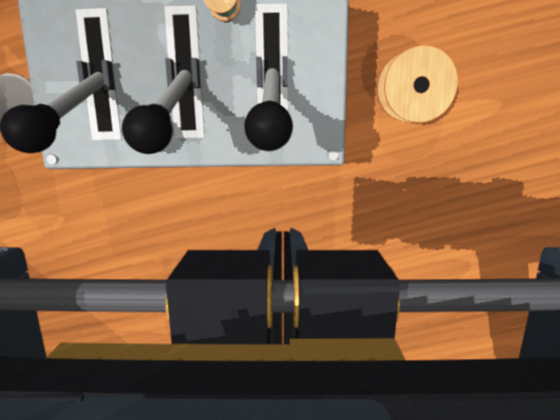

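The wrist view shows knobs at about (268,125) R, (149,128) M and (30,128) L, with the closed fingers at (284,235).

```bash
cat >> h.py <<'E'
def watz(u,v,z,s=None):
    s=s or env.state();c,f=cam('wrist');M=R.from_euler('xyz',s['ee_rot'],degrees=True).as_matrix()
    d=np.array([(u-c['cx'])/f,(v-c['cy'])/f]);q=d.copy()
    for _ in range(20): q=d/(1+c['k1']*(q@q))
    T=c['T_tool_cam'];o=s['ee_pos']+M@T[:3,3];d=M@T[:3,:3]@np.array([q[0],q[1],1]);return o+d*(z-o[2])/d[2]
def box(p): d=p-C; return (d@BX).round(1),(d@BY).round(1)
E
python3 - <<'E'
from h import *
for u,v in((268,125),(149,128),(30,128)):
    p=watz(u,v,177);print(p.round(1),box(p))
for u,v in((345,163),(45,168)):
    p=watz(u,v,85);print(p.round(1),box(p))
E
```

```text
[487. -66. 177.] (np.float64(-39.4), np.float64(-73.6))
[503.    0.8 177. ] (np.float64(-41.1), np.float64(-4.9))
[521.5  69.  177. ] (np.float64(-40.8), np.float64(65.7))
[ 439.  -116.9   85. ] (np.float64(-72.7), np.float64(-135.1))
[500.8 134.3  85. ] (np.float64(-77.6), np.float64(123.5))
```

jog_arm(
  plan=[1.2,-0.4,-0.4,0,1.2,-0.4,-0.4,0,1.2,0,-0.4,0,1.1,0,-0.4,0,0,0,0,0,0,0,0,0],
)

```text
time_s: 2.7
ee_pos: [437.2, -54.9, 191.6]
ee_rot: [19.4, 89.9, -175.5]
force: [-0.9, 0.3, -0.7]
gripper_width: 0.5
```

Run:
```python
from h import *
goto(-75,-72,192)
cv2.imwrite('pics/w2.png',env.grab_frame('wrist')[:,:,::-1])
```

```text
t 2.7 pos [437.2 -54.9 191.6] box -90.3 -75.7 F box -0.9 0.1 -0.7 w 0.5 q [ -8.6   8.6 110.3  -0.   61.3  96.3]
target [453.  -55.3 192. ] tool shift cm [-0.04 -0.37 -1.53]
tool y,z in box [(-0.002, -0.001, -1.0), (-0.0, -1.0, 0.001), (-1.0, 0.0, 0.002)]
```

View pics/w2.png

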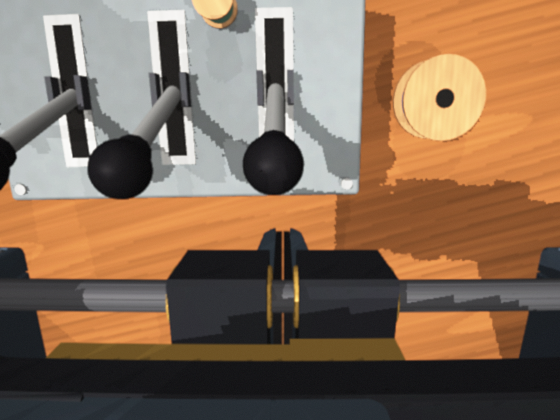

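The right knob is at (272,163) and the fingertips at (283,235), so I shift left 3.5 mm and then creep up to it.

jog_arm(
  plan=[0,-0.35,-0.3,0,0,0,-0.3,0,0,0,-0.3,0,0,0,-0.3,0,0,0,-0.2,0,0,0,-0.2,0,0,0,0,0],
)

```text
time_s: 3.33
ee_pos: [454.7, -54.9, 192.0]
ee_rot: [170.9, 90.0, -23.9]
force: [-0.2, -0.6, 0.4]
gripper_width: 0.1
```

jog_arm(
  plan=[0,0,-0.2,0,0,0,-0.2,0,0,0,0,0],
)

```text
time_s: 3.58
ee_pos: [458.0, -55.8, 191.8]
ee_rot: [4.9, 90.0, 170.0]
force: [-0.4, -0.7, 0.3]
gripper_width: 0.6
```

jog_arm(
  plan=[0,0,-0.2,0,0,0,-0.1,0,0,0,0,0],
)

```text
time_s: 3.83
ee_pos: [460.3, -56.4, 191.9]
ee_rot: [6.1, 89.9, 171.3]
force: [-3.3, 1.1, 3.3]
gripper_width: 0.6
```

jog_arm(
  plan=[0,0,-0.2,0,0,0,0,0],
)

```text
time_s: 4.0
ee_pos: [462.8, -57.1, 192.0]
ee_rot: [20.5, 90.0, -174.4]
force: [-4.1, 0.8, 3.0]
gripper_width: 0.5
```

Run:
```python
from h import *
st()
cv2.imwrite('pics/w3.png',env.grab_frame('wrist')[:,:,::-1])
```

```text
t 4.0 pos [462.8 -57.1 192. ] box -65.1 -71.2 F box -4.1 -0.3 3.0 w 0.5 q [ -8.4  10.8 107.4  -0.   61.9  96.4]
```

View pics/w3.png

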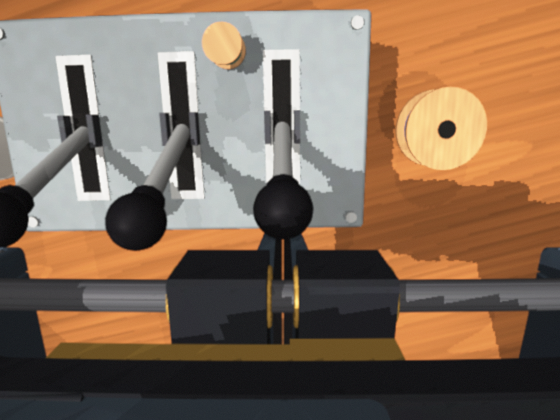

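jog_arm(
  plan=[0,0,-0.2,0,0,0,0,0],
)

```text
time_s: 4.22
ee_pos: [464.9, -57.6, 192.0]
ee_rot: [52.8, 90.0, -142.0]
force: [-4.6, 1.4, 4.4]
gripper_width: 0.5
```

jog_arm(
  plan=[0,0,-0.2,0,0,0,0,0],
)

```text
time_s: 4.38
ee_pos: [467.0, -58.2, 192.0]
ee_rot: [161.9, 90.0, -32.9]
force: [-3.1, -0.5, 2.4]
gripper_width: 0.3
```

jog_arm(
  plan=[0,0,-0.2,0,0,0,0,0],
)

```text
time_s: 4.55
ee_pos: [469.1, -58.7, 192.0]
ee_rot: [173.5, 90.0, -21.4]
force: [-3.9, 0.9, 2.8]
gripper_width: 0.4
```

jog_arm(
  plan=[0,0,-0.15,0,0,0,0,0],
)

```text
time_s: 4.72
ee_pos: [470.6, -59.1, 192.0]
ee_rot: [177.1, 90.0, -17.8]
force: [-3.7, 0.1, 2.5]
gripper_width: 0.7
```

jog_arm(
  plan=[0,0,-0.15,0,0,0,0,0],
)

```text
time_s: 4.88
ee_pos: [472.0, -59.5, 192.0]
ee_rot: [178.7, 90.0, -16.1]
force: [-3.5, 0.6, 3.4]
gripper_width: 0.2
```

jog_arm(
  plan=[0,0,-0.15,0,0,0,0,0],
)

```text
time_s: 5.05
ee_pos: [473.5, -59.9, 192.0]
ee_rot: [174.1, 90.0, -20.7]
force: [-3.2, 0.3, 2.6]
gripper_width: 0.3
```

jog_arm(
  plan=[0,0,-0.15,0,0,0,0,0],
)

```text
time_s: 5.22
ee_pos: [474.9, -60.2, 192.0]
ee_rot: [176.8, 90.0, -18.0]
force: [-3.1, 2.1, 2.4]
gripper_width: 0.4
```

jog_arm(
  plan=[0,0,-0.15,0,0,0,0,0],
)

```text
time_s: 5.38
ee_pos: [476.4, -60.6, 192.0]
ee_rot: [-180.0, 90.0, -14.8]
force: [-4.5, 1.1, 2.5]
gripper_width: 0.6
```

jog_arm(
  plan=[0,0,-0.15,0,0,0,0,0],
)

```text
time_s: 5.55
ee_pos: [477.8, -61.0, 192.0]
ee_rot: [179.2, 90.0, -15.7]
force: [-3.3, 0.3, 1.1]
gripper_width: -0.0
```

jog_arm(
  plan=[0,0,-0.2,0,0,0,0,0],
)

```text
time_s: 5.72
ee_pos: [479.8, -61.5, 192.0]
ee_rot: [175.5, 90.0, -19.3]
force: [-3.8, 1.3, 2.3]
gripper_width: 0.7
```

The right lever is past 0.2 rad at a steady 3–4 N, so it's the free one. I'll carry it over and creep the last stretch.

jog_arm(
  plan=[0,0,-0.4,0,0,0,-0.4,0,0,0,-0.4,0,0,0,-0.4,0,0,0,-0.4,0,0,0,-0.4,0,0,0,-0.4,0,0,0,-0.4,0,0,0,-0.4,0,0,0,-0.4,0,0,0,-0.4,0,0,0,0,0],
)

```text
time_s: 6.72
ee_pos: [522.6, -72.8, 191.4]
ee_rot: [-71.2, 90.0, 94.0]
force: [-2.0, 2.1, -1.0]
gripper_width: 0.4
```

jog_arm(
  plan=[0,0,-0.2,0,0,0,-0.2,0,0,0,0,0],
)

```text
time_s: 6.97
ee_pos: [525.7, -73.8, 191.5]
ee_rot: [20.4, 89.9, -174.4]
force: [-1.7, 1.4, -1.4]
gripper_width: 0.4
```

Run:
```python
from h import *
st()
cv2.imwrite('pics/w4.png',env.grab_frame('wrist')[:,:,::-1])
```

```text
t 6.97 pos [525.7 -73.8 191.5] box -0.0 -71.2 F box -2.0 0.9 -1.4 w 0.4 q [-9.2 16.4 99.6 -0.  64.  95.6]
```

View pics/w4.png

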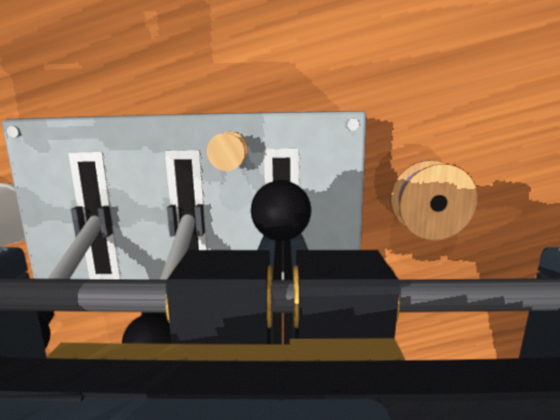

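jog_arm(
  plan=[0,0,-0.2,0,0,0,-0.2,0,0,0,0,0],
)

```text
time_s: 7.27
ee_pos: [529.9, -74.9, 191.8]
ee_rot: [102.5, 90.0, -92.4]
force: [-1.9, 0.9, -1.7]
gripper_width: 0.5
```

jog_arm(
  plan=[0,0,-0.2,0,0,0,-0.2,0,0,0,0,0],
)

```text
time_s: 7.52
ee_pos: [533.9, -75.9, 191.9]
ee_rot: [157.7, 90.0, -37.1]
force: [-2.6, 1.4, -2.7]
gripper_width: 0.5
```

jog_arm(
  plan=[0,0,-0.15,0,0,0,0,0],
)

```text
time_s: 7.68
ee_pos: [535.3, -76.3, 192.0]
ee_rot: [165.1, 90.0, -29.8]
force: [-2.6, 1.9, -1.6]
gripper_width: 0.5
```

jog_arm(
  plan=[0,0,-0.15,0,0,0,0,0],
)

```text
time_s: 7.85
ee_pos: [536.1, -76.5, 191.9]
ee_rot: [5.3, 89.9, 170.5]
force: [-4.4, 1.1, -2.0]
gripper_width: 0.5
```

jog_arm(
  plan=[0,0,-0.1,0,0,0,0,0],
)

```text
time_s: 8.02
ee_pos: [536.3, -76.5, 191.8]
ee_rot: [2.8, 89.8, 168.0]
force: [-5.9, 2.6, -0.0]
gripper_width: 0.4
```

jog_arm(
  plan=[0,0,-0.1,0,0,0,0,0,0,0,0,0],
)

```text
time_s: 8.27
ee_pos: [536.5, -76.6, 191.8]
ee_rot: [2.3, 89.7, 167.5]
force: [-7.7, 3.6, 1.0]
gripper_width: 0.6
```

The right lever is at its stop (8.5 N, no more motion). I back off and go to the middle one.

jog_arm(
  plan=[0,0,0.6,0,0,0,1.5,0,0,0,2,0,0,0,2.5,0,0,0,2.5,0,0,-2,0.8,0,0,-2.5,0,0,0,-2.2,0,0,0,0,0,0,0,0,0,0],
)

```text
time_s: 9.1
ee_pos: [461.5, 13.4, 192.9]
ee_rot: [-175.3, 89.7, -10.0]
force: [-0.1, 0.2, -0.5]
gripper_width: 0.3
```

Run:
```python
from h import *
goto(-75,-3,192)
cv2.imwrite('pics/w5.png',env.grab_frame('wrist')[:,:,::-1])
```

```text
t 9.1 pos [461.5  13.4 192.9] box -84.5 -3.5 F box -0.1 0.1 -0.5 w 0.3 q [ 3.00e-01  1.02e+01  1.08e+02 -1.00e-01  6.15e+01  1.05e+02]
target [470.8  11.4 192. ] tool shift cm [ 0.1  -0.04 -0.95]
tool y,z in box [(0.005, 0.0, -1.0), (0.003, -1.0, -0.0), (-1.0, -0.003, -0.005)]
```

View pics/w5.png

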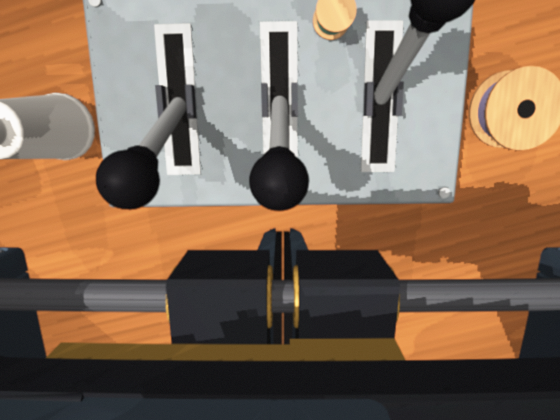

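The right lever stands at ON. The middle knob at (279,179) lines up with the fingers at (283,235), so I approach it.

jog_arm(
  plan=[0.1,-0.15,-0.3,0,0,0,-0.3,0,0,0,-0.3,0,0,0,-0.2,0,0,0,-0.2,0,0,0,0,0],
)

```text
time_s: 9.65
ee_pos: [473.1, 10.8, 190.8]
ee_rot: [74.6, 90.0, -120.3]
force: [-0.4, -0.1, 0.8]
gripper_width: 0.6
```

jog_arm(
  plan=[0,0,-0.2,0,0,0,-0.1,0,0,0,0,0],
)

```text
time_s: 9.9
ee_pos: [474.7, 10.6, 190.8]
ee_rot: [7.2, 89.9, 172.3]
force: [-3.4, 1.2, 2.9]
gripper_width: 0.6
```

jog_arm(
  plan=[0,0,-0.2,0,0,0,0,0],
)

```text
time_s: 10.07
ee_pos: [477.5, 10.1, 191.0]
ee_rot: [-31.9, 90.0, 133.2]
force: [-3.6, 0.9, 3.5]
gripper_width: 0.6
```

jog_arm(
  plan=[0,0,-0.2,0,0,0,0,0],
)

```text
time_s: 10.23
ee_pos: [479.7, 9.6, 191.1]
ee_rot: [-105.1, 90.0, 60.1]
force: [-3.8, 2.1, 2.4]
gripper_width: 0.4
```

jog_arm(
  plan=[0,0,-0.2,0,0,0,0,0],
)

```text
time_s: 10.4
ee_pos: [481.7, 9.0, 191.0]
ee_rot: [-125.3, 90.0, 39.8]
force: [-3.8, 2.3, 2.0]
gripper_width: 0.5
```

jog_arm(
  plan=[0,0,-0.15,0,0,0,0,0],
)

```text
time_s: 10.57
ee_pos: [483.1, 8.6, 191.0]
ee_rot: [-147.1, 90.0, 18.1]
force: [-3.3, 1.9, 2.7]
gripper_width: 0.5
```

jog_arm(
  plan=[0,0,-0.15,0,0,0,0,0],
)

```text
time_s: 10.73
ee_pos: [484.6, 8.1, 191.0]
ee_rot: [-170.0, 90.0, -4.8]
force: [-3.8, 2.5, 2.9]
gripper_width: 0.2
```

jog_arm(
  plan=[0,0,-0.15,0,0,0,0,0],
)

```text
time_s: 10.9
ee_pos: [486.1, 7.7, 191.0]
ee_rot: [174.3, 90.0, -20.5]
force: [-3.2, 1.7, 3.2]
gripper_width: 0.7
```

jog_arm(
  plan=[0,0,-0.1,0,0,0,0,0],
)

```text
time_s: 11.07
ee_pos: [487.0, 7.4, 190.9]
ee_rot: [162.1, 90.0, -32.7]
force: [-3.6, 2.2, 2.7]
gripper_width: 0.7
```

jog_arm(
  plan=[0,0,-0.15,0,0,0,0,0],
)

```text
time_s: 11.23
ee_pos: [488.1, 7.1, 190.9]
ee_rot: [10.5, 90.0, 175.7]
force: [-4.1, 1.9, 3.7]
gripper_width: 0.7
```

jog_arm(
  plan=[0,0,-0.15,0,0,0,0,0],
)

```text
time_s: 11.4
ee_pos: [488.9, 6.9, 190.9]
ee_rot: [1.7, 89.9, 166.9]
force: [-5.9, 3.0, 4.5]
gripper_width: 0.3
```

jog_arm(
  plan=[0,0,-0.15,0,0,0,0,0],
)

```text
time_s: 11.57
ee_pos: [489.5, 6.7, 190.9]
ee_rot: [1.1, 89.8, 166.3]
force: [-7.3, 3.3, 6.7]
gripper_width: 0.7
```

The force climbs (4.5, 6.6, 8 N) while motion stalls, so the middle lever is barred. I back off and go to the left one.

jog_arm(
  plan=[0,0,0.5,0,0,0,1,0,0,0,1.7,0,0,-2,0,0,0,-2.5,0,0,0,-2.4,0,0,0,0,0,0,0,0,0,0],
)

```text
time_s: 12.23
ee_pos: [478.3, 81.7, 190.8]
ee_rot: [163.7, 89.9, -31.0]
force: [0.8, -0.0, -0.6]
gripper_width: 0.1
```

Run:
```python
from h import *
goto(-75,68,192)
cv2.imwrite('pics/w6.png',env.grab_frame('wrist')[:,:,::-1])
```

```text
t 12.23 pos [478.3  81.7 190.8] box -85.8 66.8 F box 0.8 0.2 -0.6 w 0.1 q [ 8.400e+00  1.240e+01  1.053e+02 -1.000e-01  6.210e+01  1.131e+02]
target [489.  80. 192.] tool shift cm [-0.11 -0.11 -1.08]
tool y,z in box [(0.002, -0.0, -1.0), (0.003, -1.0, 0.0), (-1.0, -0.003, -0.002)]
```

View pics/w6.png

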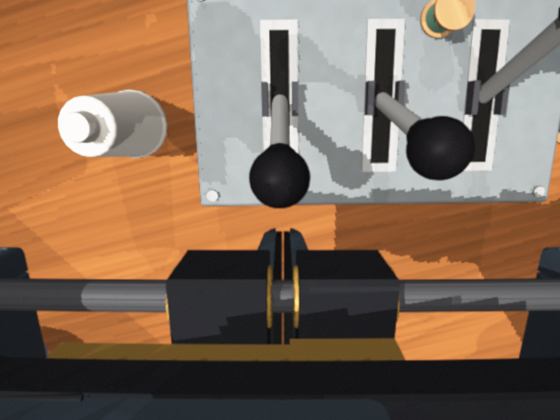

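The left knob is at (279,176) and well aligned. The middle lever has stayed slightly forward at (440,148). I'll feel the left one.

jog_arm(
  plan=[0,-0.15,-0.3,0,0,0,-0.3,0,0,0,-0.3,0,0,0,-0.2,0,0,0,-0.2,0,0,0,-0.1,0,0,0,0,0],
)

```text
time_s: 12.87
ee_pos: [491.9, 78.8, 190.9]
ee_rot: [63.9, 90.0, -130.9]
force: [-0.4, -0.0, 0.5]
gripper_width: 0.8
```

jog_arm(
  plan=[0,0,-0.2,0,0,0,-0.1,0,0,0,0,0],
)

```text
time_s: 13.12
ee_pos: [493.9, 78.5, 190.9]
ee_rot: [7.8, 89.9, 172.9]
force: [-3.8, 0.3, 2.6]
gripper_width: 0.3
```

jog_arm(
  plan=[0,0,-0.2,0,0,0,0,0],
)

```text
time_s: 13.28
ee_pos: [496.4, 78.0, 191.0]
ee_rot: [-4.6, 90.0, 160.6]
force: [-3.9, 1.6, 3.5]
gripper_width: 0.5
```

jog_arm(
  plan=[0,0,-0.2,0,0,0,0,0],
)

```text
time_s: 13.45
ee_pos: [497.9, 77.6, 191.0]
ee_rot: [-6.8, 89.9, 158.3]
force: [-5.4, 1.9, 4.2]
gripper_width: 0.5
```

jog_arm(
  plan=[0,0,-0.2,0,0,0,0,0],
)

```text
time_s: 13.62
ee_pos: [499.8, 77.2, 191.1]
ee_rot: [-10.2, 89.9, 155.0]
force: [-5.6, 3.1, 5.2]
gripper_width: 0.6
```

jog_arm(
  plan=[0,0,-0.1,0,0,0,0,0],
)

```text
time_s: 13.78
ee_pos: [500.7, 76.9, 191.1]
ee_rot: [-9.1, 89.9, 156.1]
force: [-6.4, 2.0, 4.9]
gripper_width: 0.6
```

jog_arm(
  plan=[0,0,-0.1,0,0,0,0,0],
)

```text
time_s: 13.95
ee_pos: [501.6, 76.7, 191.1]
ee_rot: [-11.2, 89.9, 154.0]
force: [-6.2, 2.3, 4.5]
gripper_width: 0.3
```

jog_arm(
  plan=[0,0,-0.1,0,0,0,0,0],
)

```text
time_s: 14.12
ee_pos: [502.7, 76.5, 191.1]
ee_rot: [-13.5, 89.9, 151.7]
force: [-5.1, 1.5, 4.4]
gripper_width: 0.6
```

jog_arm(
  plan=[0,0,-0.1,0,0,0,0,0],
)

```text
time_s: 14.28
ee_pos: [503.7, 76.2, 191.2]
ee_rot: [-14.4, 89.9, 150.7]
force: [-4.4, 3.2, 3.9]
gripper_width: 0.3
```

jog_arm(
  plan=[0,0,-0.1,0,0,0,0,0],
)

```text
time_s: 14.45
ee_pos: [504.7, 75.9, 191.1]
ee_rot: [-14.9, 89.9, 150.3]
force: [-6.1, 3.0, 4.1]
gripper_width: 1.0
```

jog_arm(
  plan=[0,0,-0.15,0,0,0,0,0],
)

```text
time_s: 14.62
ee_pos: [506.3, 75.5, 191.1]
ee_rot: [-21.0, 89.9, 144.1]
force: [-5.1, 1.8, 4.4]
gripper_width: 0.8
```

jog_arm(
  plan=[0,0,-0.15,0,0,0,0,0],
)

```text
time_s: 14.78
ee_pos: [507.8, 75.1, 191.1]
ee_rot: [-21.5, 89.9, 143.7]
force: [-4.6, 1.3, 3.9]
gripper_width: 0.5
```

jog_arm(
  plan=[0,0,-0.15,0,0,0,0,0],
)

```text
time_s: 14.95
ee_pos: [509.3, 74.7, 191.1]
ee_rot: [-27.3, 89.9, 137.8]
force: [-4.6, 2.2, 3.9]
gripper_width: 0.5
```

jog_arm(
  plan=[0,0,-0.15,0,0,0,0,0],
)

```text
time_s: 15.12
ee_pos: [510.8, 74.3, 191.1]
ee_rot: [-31.1, 89.9, 134.1]
force: [-3.6, 2.8, 3.5]
gripper_width: 0.7
```

jog_arm(
  plan=[0,0,-0.2,0,0,0,0,0],
)

```text
time_s: 15.28
ee_pos: [512.9, 73.8, 191.1]
ee_rot: [-39.8, 90.0, 125.4]
force: [-4.3, 1.6, 3.9]
gripper_width: 0.2
```

jog_arm(
  plan=[0,0,-0.2,0,0,0,-0.4,0,0,0,-0.4,0,0,0,-0.4,0,0,0,-0.4,0,0,0,-0.4,0,0,0,-0.4,0,0,0,-0.4,0,0,0,-0.4,0,0,0,-0.4,0,0,0,-0.4,0,0,0,0,0],
)

```text
time_s: 16.28
ee_pos: [554.7, 62.6, 190.5]
ee_rot: [-165.1, 90.0, 0.1]
force: [-1.6, 2.5, -0.6]
gripper_width: 0.6
```

jog_arm(
  plan=[0,0,-0.2,0,0,0,-0.2,0,0,0,-0.2,0,0,0,-0.2,0,0,0,0,0],
)

```text
time_s: 16.7
ee_pos: [561.4, 60.1, 190.5]
ee_rot: [74.6, 89.9, -120.3]
force: [-1.8, 1.7, -1.9]
gripper_width: 0.6
```

jog_arm(
  plan=[0,0,-0.2,0,0,0,-0.1,0,0,0,0,0],
)

```text
time_s: 16.95
ee_pos: [564.4, 59.5, 190.8]
ee_rot: [96.4, 90.0, -98.4]
force: [-2.4, 0.6, -2.9]
gripper_width: 0.5
```

jog_arm(
  plan=[0,0,-0.15,0,0,0,0,0],
)

```text
time_s: 17.12
ee_pos: [565.9, 59.2, 190.9]
ee_rot: [110.4, 90.0, -84.4]
force: [-2.1, -0.3, -1.6]
gripper_width: 0.6
```

jog_arm(
  plan=[0,0,-0.15,0,0,0,0,0],
)

```text
time_s: 17.28
ee_pos: [567.4, 59.0, 190.9]
ee_rot: [145.5, 90.0, -49.4]
force: [-2.9, 0.5, -2.2]
gripper_width: 0.8
```

jog_arm(
  plan=[0,0,-0.15,0,0,0,0,0],
)

```text
time_s: 17.45
ee_pos: [568.8, 58.7, 190.9]
ee_rot: [172.5, 90.0, -22.3]
force: [-3.5, 0.6, -1.7]
gripper_width: 0.6
```

jog_arm(
  plan=[0,0,-0.1,0,0,0,0,0],
)

```text
time_s: 17.62
ee_pos: [569.4, 58.6, 190.9]
ee_rot: [4.6, 90.0, 169.7]
force: [-3.8, 1.6, -1.0]
gripper_width: 0.4
```

jog_arm(
  plan=[0,0,-0.1,0,0,0,0,0],
)

```text
time_s: 17.78
ee_pos: [569.6, 58.5, 190.8]
ee_rot: [3.2, 89.8, 168.3]
force: [-6.3, 2.1, 0.5]
gripper_width: 0.6
```

jog_arm(
  plan=[0,0,-0.1,0,0,0,0,0,0,0,0,0],
)

```text
time_s: 18.03
ee_pos: [569.7, 58.5, 190.8]
ee_rot: [3.5, 89.7, 168.7]
force: [-7.7, 3.1, -0.4]
gripper_width: 0.1
```

The left lever is at its stop. Now back to the middle one.

jog_arm(
  plan=[0,0,0.6,0,0,0,1.5,0,0,0,2,0,0,0,2.5,0,0,0,2.4,0,0,2,0,0,0,2.5,0,0,0,2.5,0,0,0,0,0,0,0,0,0,0],
)

```text
time_s: 18.87
ee_pos: [468.0, 12.4, 192.1]
ee_rot: [-171.3, 89.7, -6.2]
force: [-0.6, -0.2, 0.4]
gripper_width: 0.4
```

Run:
```python
from h import *
goto(-60,-3,191)
cv2.imwrite('pics/w7.png',env.grab_frame('wrist')[:,:,::-1])
```

```text
t 18.87 pos [468.   12.4 192.1] box -77.9 -2.8 F box -0.5 -0.4 0.4 w 0.4 q [ 1.000e-01  1.080e+01  1.074e+02 -0.000e+00  6.160e+01  1.051e+02]
target [485.2   7.5 191. ] tool shift cm [ 0.11  0.02 -1.79]
tool y,z in box [(0.005, 0.001, -1.0), (-0.001, -1.0, -0.001), (-1.0, 0.001, -0.005)]
```

View pics/w7.png

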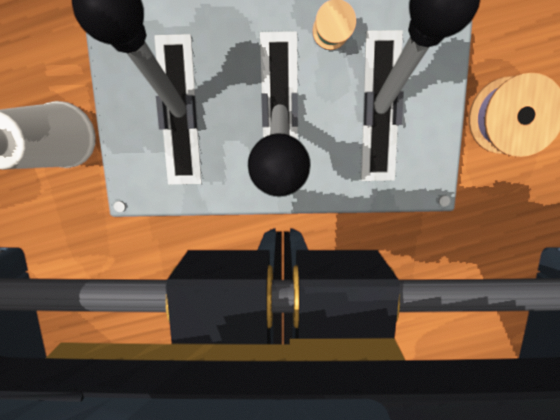

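Left and right are both over at ON. The middle knob is at (279,164), part-way and aligned.

jog_arm(
  plan=[0.1,-0.1,-0.4,0,0,0,-0.4,0,0,0,-0.4,0,0,0,-0.2,0,0,0,-0.2,0,0,0,0,0],
)

```text
time_s: 19.42
ee_pos: [482.9, 10.3, 189.8]
ee_rot: [144.1, 90.0, -50.7]
force: [-1.0, -0.4, -0.3]
gripper_width: 0.5
```

jog_arm(
  plan=[0,0,-0.2,0,0,0,-0.1,0,0,0,0,0],
)

```text
time_s: 19.67
ee_pos: [485.4, 9.4, 189.9]
ee_rot: [174.8, 90.0, -20.0]
force: [0.0, 0.4, 0.1]
gripper_width: 0.2
```

jog_arm(
  plan=[0,0,-0.2,0,0,0,0,0],
)

```text
time_s: 19.83
ee_pos: [487.5, 8.8, 190.0]
ee_rot: [175.0, 90.0, -19.8]
force: [-0.1, -0.3, 0.3]
gripper_width: 0.4
```

jog_arm(
  plan=[0,0,-0.15,0,0,0,0,0],
)

```text
time_s: 20.0
ee_pos: [488.4, 8.5, 189.9]
ee_rot: [9.8, 89.9, 174.9]
force: [-1.2, 0.2, 0.7]
gripper_width: 0.7
```

jog_arm(
  plan=[0,0,-0.15,0,0,0,0,0],
)

```text
time_s: 20.17
ee_pos: [489.3, 8.3, 189.9]
ee_rot: [6.7, 89.9, 171.9]
force: [-3.9, 1.5, 1.7]
gripper_width: 0.5
```

jog_arm(
  plan=[0,0,-0.15,0,0,0,0,0],
)

```text
time_s: 20.33
ee_pos: [491.3, 7.8, 190.0]
ee_rot: [14.0, 90.0, 179.2]
force: [-3.3, 0.8, 2.8]
gripper_width: 0.4
```

jog_arm(
  plan=[0,0,-0.15,0,0,0,0,0],
)

```text
time_s: 20.5
ee_pos: [493.1, 7.3, 190.0]
ee_rot: [152.9, 90.0, -42.0]
force: [-4.4, 0.9, 3.3]
gripper_width: 0.7
```

jog_arm(
  plan=[0,0,-0.15,0,0,0,0,0],
)

```text
time_s: 20.67
ee_pos: [494.7, 6.9, 189.9]
ee_rot: [170.6, 90.0, -24.2]
force: [-2.1, 1.0, 3.1]
gripper_width: 0.6
```

jog_arm(
  plan=[0,0,-0.15,0,0,0,0,0],
)

```text
time_s: 20.83
ee_pos: [496.2, 6.5, 189.9]
ee_rot: [176.2, 90.0, -18.7]
force: [-2.3, -0.0, 2.2]
gripper_width: 0.4
```

It's free now. The stop should be near x ≈ 552.

jog_arm(
  plan=[0,0,-0.2,0,0,0,-0.4,0,0,0,-0.4,0,0,0,-0.4,0,0,0,-0.4,0,0,0,-0.4,0,0,0,-0.4,0,0,0,-0.4,0,0,0,-0.4,0,0,0,-0.4,0,0,0,-0.2,0,0,0,0,0],
)

```text
time_s: 21.83
ee_pos: [535.3, -3.7, 189.7]
ee_rot: [-170.3, 90.0, -5.1]
force: [-1.1, 1.0, -0.4]
gripper_width: 0.3
```

jog_arm(
  plan=[0,0,-0.2,0,0,0,-0.2,0,0,0,-0.2,0,0,0,-0.2,0,0,0,0,0],
)

```text
time_s: 22.25
ee_pos: [542.2, -5.8, 189.5]
ee_rot: [35.4, 89.9, -159.4]
force: [-1.8, 2.0, -0.9]
gripper_width: 0.3
```

jog_arm(
  plan=[0,0,-0.2,0,0,0,-0.1,0,0,0,0,0],
)

```text
time_s: 22.5
ee_pos: [545.2, -6.7, 189.8]
ee_rot: [79.2, 90.0, -115.6]
force: [-2.3, 1.8, -2.7]
gripper_width: 0.4
```

jog_arm(
  plan=[0,0,-0.15,0,0,0,0,0],
)

```text
time_s: 22.67
ee_pos: [546.8, -7.0, 189.9]
ee_rot: [117.2, 90.0, -77.6]
force: [-1.7, 1.8, -2.9]
gripper_width: 0.4
```

jog_arm(
  plan=[0,0,-0.15,0,0,0,0,0],
)

```text
time_s: 22.83
ee_pos: [548.3, -7.3, 189.9]
ee_rot: [148.9, 90.0, -45.9]
force: [-3.1, 0.7, -2.4]
gripper_width: 0.3
```

jog_arm(
  plan=[0,0,-0.15,0,0,0,0,0],
)

```text
time_s: 23.0
ee_pos: [549.7, -7.7, 190.0]
ee_rot: [163.1, 90.0, -31.7]
force: [-2.6, 1.5, -2.3]
gripper_width: 0.5
```

jog_arm(
  plan=[0,0,-0.15,0,0,0,0,0],
)

```text
time_s: 23.17
ee_pos: [551.2, -8.0, 189.9]
ee_rot: [171.9, 90.0, -22.9]
force: [-2.5, 1.4, -2.2]
gripper_width: 0.1
```

jog_arm(
  plan=[0,0,-0.1,0,0,0,0,0],
)

```text
time_s: 23.33
ee_pos: [552.1, -8.3, 189.9]
ee_rot: [156.9, 90.0, -38.0]
force: [-2.9, 1.7, -1.7]
gripper_width: 0.2
```

jog_arm(
  plan=[0,0,-0.1,0,0,0,0,0],
)

```text
time_s: 23.5
ee_pos: [552.9, -8.5, 189.9]
ee_rot: [-0.8, 90.0, 164.3]
force: [-3.7, 1.3, -2.1]
gripper_width: 0.2
```

jog_arm(
  plan=[0,0,-0.1,0,0,0,0,0,0,0,0,0],
)

```text
time_s: 23.75
ee_pos: [553.1, -8.5, 189.8]
ee_rot: [2.7, 89.9, 167.9]
force: [-4.2, 2.9, -1.0]
gripper_width: 0.5
```

jog_arm(
  plan=[0,0,-0.1,0,0,0,0,0,0,0,0,0],
)

```text
time_s: 24.0
ee_pos: [553.3, -8.6, 189.8]
ee_rot: [2.7, 89.8, 167.8]
force: [-5.9, 2.4, -1.0]
gripper_width: 0.8
```

jog_arm(
  plan=[0,0,0.6,0,0,0,1.5,0,0,0,2,0,0,0,2.5,0,0,0,2.5,0,-1,0,2,0,-2,0,1,0,-2,0,0,0,0,0,0,0,0,0,0,0,0,0,0,0],
)

```text
time_s: 24.92
ee_pos: [438.4, 21.7, 239.9]
ee_rot: [-179.3, 89.9, -14.2]
force: [-1.5, 0.4, -0.2]
gripper_width: 0.5
```

Run:
```python
from h import *
s,M=st()
w=env.grab_frame('wrist')[:,:,::-1];a=env.grab_frame('scene')[:,:,::-1]
cv2.imwrite('pics/w8.png',w)
cv2.imwrite('pics/s8.png',a)
cv2.imwrite('pics/s8z.png',cv2.resize(a[140:280,170:390],None,fx=3.5,fy=3.5,interpolation=cv2.INTER_CUBIC))
cv2.imwrite('pics/side8.png',env.grab_frame('side')[:,:,::-1])
```

```text
t 24.92 pos [438.4  21.7 239.9] box -108.9 -1.3 F box -1.5 0.0 -0.2 w 0.5 q [  1.4   5.9 106.   -0.   68.1 106.2]
```

View pics/w8.png

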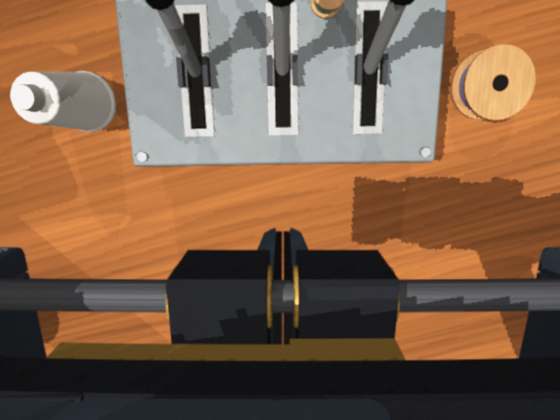

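View pics/s8z.png

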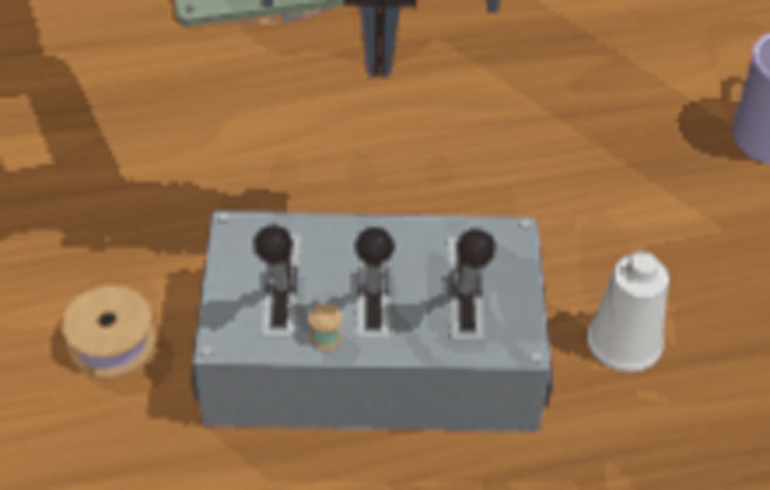

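View pics/side8.png

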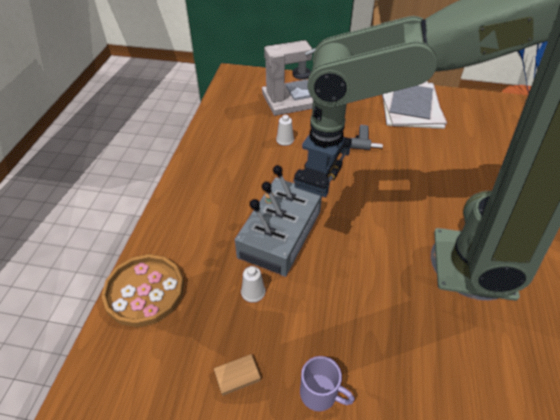

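All three knobs lie in one line at ON: (273,245), (374,246) and (476,248) in the zoomed scene view. The bobbin, reel and cone are where they were, and the gripper is clear. Handing in.

Run:
```python
from h import *
S=[(170+273/3.5,140+245/3.5),(170+374/3.5,140+246/3.5),(170+476/3.5,140+248/3.5)]
for p in S: print(box(atz('scene',*p,177)))
print(env.job_done())
```

```text
(np.float64(45.5), np.float64(-68.8))
(np.float64(43.7), np.float64(0.8))
(np.float64(42.7), np.float64(71.2))
the job is handed in; nothing more can be done
None
```

All three levers are over at ON, and the job is handed in at about 25 s of the 70 s allowed. The order turned out to be right, left, then middle.

- **Feeling for the order:** The right lever was free from the start. I then tried the middle one, found it barred, and backed off at about 8 N of horizontal push (about 10 N in all). The left lever was free next, and after it the middle came free.
- **At the stops:** I pushed each lever with the closed fingertips until it stopped moving. Horizontal force at the ON stop was about 8.5 N on the right, 8 N on the left and 6.5 N on the middle. The highest force I read on any lever was about 10 N, though readings come only at the end of each move.
- **Last checks:** In the final scene picture the knobs measure 45.5 mm (right), 43.7 mm (middle) and 42.7 mm (left) beyond the pivots, against a nominal 41 mm. That is a few millimetres over, which fits the camera error. The bobbin, reel and near thread cone look unmoved by eye; I did not measure them. The gripper stood clear, about 110 mm back from the row of pivots.
- **One oddity:** The left lever dragged at 5–7 N early in its throw, more than the 2–4 N stated. It kept moving smoothly, so I took it as free.

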